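# Open the cash drawer with the right key and bring out the loaded cash tray

### The arm

A 6-joint arm with a two-finger parallel gripper is mounted at the origin on a cart in front of the work surface, level with it; the furniture and walls round the work are solid. World frame = base frame: x ahead of the robot, y to its left, z up, the work surface at z = 0. Lengths are in mm, angles in rad, forces in N, time in s.
With the tool pointing down it reaches from about 300 to 850 mm from the base axis. Payload 5.4 kg.
Tool frame: the origin (TCP) lies at the very end of the fingers, on their centre line; the grasp point (between the pads) lies bot.tcp_to_grasp behind it (bot.tcp_to_grasp is the distance from the TCP to the grasp point, in mm); z points along the fingers, y is the direction in which the jaws open and shut (so a half turn about z gives the same grasp; the last joint's range is limited). The gripper opens to 85 mm and grips with 20 to 120 N. Pads are 22 mm wide; open, the fingers measure 114 mm over their backs; the gripper's body (76 mm by 85 mm) begins 54 mm behind the grasp point. The pads swing forward as they close: fully open they stand 13 mm farther back than shut.
Start: joints at [0.916, 0.158, 1.597, -0, 1.386, -0.21], TCP at [247.416, 519.029, 231.299] pointing down, gripper open.
Joint ranges: [-2.91, 2.91], [-0.94, 2.29], [0.18, 2.7], [-1.29, 4.43], [0.17, 2.64], [-3, 3]. Speed limits (rad/s): [2.57, 2.57, 3.14, 3.14, 3.14, 3.14].

### API

Orientations are given as [roll, pitch, yaw] about the fixed x, y, z axes, in that order (R = Rz(yaw) Ry(pitch) Rx(roll)).
In Python, from bench import bot, ik, eyes, job gives the robot as it stands. Calls block until the motion is done:
- bot.movep(position, orientation): joint-space move of the TCP to a pose.
- bot.servo_line(position, feed=150, ori=None): straight line of the TCP; ori=None keeps the orientation; feed is the mean speed in mm/s.
- bot.move_joints(angles): joint-space move.
- bot.open_jaws() and bot.close_gripper(): open the fingers fully, or close them until they stop; the grip force is fixed at half the most.
- bot.wait(seconds).
- ik(position, orientation): joint angles nearest the present ones, or None.
- bot.observe(): the state.
- eyes.get_image(name): name is "scene" or "top" or "wrist"; returns a dict with "color" (480x640x3 uint8, red, green, blue), "range_z" (480x640 float32, mm along the optical axis (not along the pixel's ray), 0 where there is no reading), "camera_matrix" (3x3 intrinsics, pixels), "rvec" (rotation vector, rad) and "tvec" (3), from world to camera coordinates, as OpenCV has them. Camera axes: x right, y down, z forward; pixel columns grow to the right and rows downward; lengths in mm; the calibration is good to about 2 mm. A picture is of the moment at which its call begins.
A pose or a line that the arm cannot do raises bot.Unreachable and nothing moves.
- job.hand_in(): hands the job in, once; it reports no verdict.
The state is a dict: "t": time; "joint_pos": joint angles; "joint_vel": joint speeds; "effort": joint torques, N m; "eef_pos": TCP position; "ee_rot": TCP orientation; "wrist_force": force on the tool from outside, world axes, zero at the start; "moment": the same for the moment, N m; "grip_width": finger opening in mm.
Only numpy, scipy, OpenCV 4.12 (cv2) and the standard library are available. Lean on these libraries where they do the work, as an engineer would, in place of code of your own. Each camera call takes 0.05 s, during which the arm holds its last target. There are 200 camera calls.

### The job

Get the till float ready: try the keys from the wooden key block one after another in the lock on top of the cash drawer until you find the one that turns it, put each key that does not back upright in the block, and leave the right one in the lock, turned all the way. Then pull the drawer fully open and set every coin cup from the counting mat upright in a pocket of its own in the cash tray, where the tray's catches hold it steady. Finally pinch the two buttons on the tray's handle together to free it, carry the full tray level to the mat, set it down in the middle of the mat with its long side along the mat's, and push the drawer shut, without spilling a cup or moving the bell, the ribbon or the cards.

Things in the scene. Friction and masses are not known exactly. Their poses are not given: they have to be found in the camera images.
- cash_drawer: The shop's counter cash drawer, fixed: a grey steel case 312 wide (its y), 190 deep (x), 88 high. Origin on the worktop at the foot of the case's front face, on the drawer's middle line; x points to the back, the drawer comes out along -x. The case reaches from y = -187 to +125; the drawer takes up y = -121 to +124, the bay at its -y end (the robot's right) holds the lock.
- keyhole (a point): Middle of the keyhole, level with the top of the lock bay (88 up); axes as the cash drawer. A slot 34 long (y) and 8.5 wide (x) in the 8 thick top. A key goes straight down, bit along the slot, till its collar rests on the top. Any key may be the right one, unseen from outside. A wrong one goes in fully but jams after 0.3 to 0.6 rad: turn it back in line to draw it out; do not force it.
- lock (a joint): Angle of the lock, rad: 0 locked, growing as a key turns it clockwise seen from above, to 1.57, unlocked, where it stays and holds the key down. The right key turns it almost freely (0.03 N m); a jammed key resists (0.3 N m is plenty to tell). A key has up to 0.15 rad of play before it moves the lock, and no wrong key takes it past 0.6.
- drawer (a joint): How far the drawer is pulled out, m: 0 shut, 0.18 fully out. It slides stiffly (about 2 N) and stays where it is left; while the lock is locked it cannot be pulled.
- drawer_handle (a point): Middle of the drawer's handle, a round steel bar 110 long (y) and 10 thick, 35 in front of the drawer's front (about 30 free behind the bar), 64 above the worktop; the front's top edge is at 86. Moves with the drawer.
- key_1: A steel key 102 long, upright in the key block. Origin: middle of the underside of its collar (16 diameter, 4 thick); z up along the key, y across the bit's width, x through its thickness. Above it a round knurled grip, 16 diameter, z = 6 to 40, a dark line across its top along y. Below: neck of 7 diameter to z = -12, then the bit, 30 (y) by 5 (x), to z = -62, notched 20 below the collar.
- key_2: A second key, the same but for its notch, which is 31 below the collar. All weigh 0.1 kg. The round grips can slip in the fingers if a jammed key is forced. A key left in the lock stands 40 above the top: carry things over it.
- key_3: A third key, the same but for its notch, which is 42 below the collar.
- key_block: Wooden block 170 long (its y), 52 wide, 68 high, fixed to the worktop, that holds the keys upright. Origin: middle of its underside. Three slots go right through it at y = -54, 0 and +54, each 34.5 long (y) and 9.5 wide (x); a key stands in one with its collar on the block's top and its bit (key y) along the block's y, either way round.
- cash_tray: Black plastic cash tray 148 (x) by 220 (y), walls 22 high, floor 3 thick; 0.39 kg empty. Origin: middle of its underside. It lies in the drawer 10 above the worktop with 3 play all round, x and y along those of the cash drawer, 84 behind the case's front when shut; the drawer's sides are 34 high. Two catch rods hold it down until both buttons of its handle are pinched.
- tray_grip (a point): Where to pinch the tray's handle: between its two buttons, 51 above the tray's underside; axes as the tray. The post is 34 (x) by 30 (y), 66 high; on its x faces sit two opposed spring buttons, 26 wide and high, outer faces 58 apart, 38 when both are fully in (10 each, 3 to 6 N). Pinched along x it frees the rods, and the tray is lifted and carried by that same grip.
- pocket_1 (a point): Middle of the floor of a tray pocket, 3 above the tray's underside, at tray x = -36.5, y = +78; 69 (x) by 58 (y), walls 22 above the tray's underside; holds one coin cup with its x along the tray's, either way round.
- pocket_2 (a point): Middle of the floor of a tray pocket, 3 above the tray's underside, at tray x = -36.5, y = -78; 69 (x) by 58 (y), walls 22 above the tray's underside; holds one coin cup with its x along the tray's, either way round.
- pocket_3 (a point): Middle of the floor of a tray pocket, 3 above the tray's underside, at tray x = +36.5, y = +78; 69 (x) by 58 (y), walls 22 above the tray's underside; holds one coin cup with its x along the tray's, either way round.
- pocket_4 (a point): Middle of the floor of a tray pocket, 3 above the tray's underside, at tray x = +36.5, y = -78; 69 (x) by 58 (y), walls 22 above the tray's underside; holds one coin cup with its x along the tray's, either way round.
- mat: Black rubber counting mat, 196 (x) by 276 (y), 3 thick, lying fixed on the worktop. Origin: middle of its underside. The coin cups stand on it at the start; the tray is to stand there at the end.
- coin_cup_1: A grey coin cup, an open plastic box with coins in it, 62 (x) by 50 (y) by 52 high, 0.12 kg. Origin: middle of its underside, z up. Grip it across the 50 near the top, so that the fingers clear the pocket walls. Absent in some starts.
- coin_cup_2: A second grey coin cup, an open plastic box with coins in it, 62 (x) by 50 (y) by 52 high, 0.12 kg. Origin: middle of its underside, z up. Grip it across the 50 near the top, so that the fingers clear the pocket walls. Absent in some starts.
- coin_cup_3: A third grey coin cup, an open plastic box with coins in it, 62 (x) by 50 (y) by 52 high, 0.12 kg. Origin: middle of its underside, z up. Grip it across the 50 near the top, so that the fingers clear the pocket walls. Absent in some starts.
- coin_cup_4: A fourth grey coin cup, an open plastic box with coins in it, 62 (x) by 50 (y) by 52 high, 0.12 kg. Origin: middle of its underside, z up. Grip it across the 50 near the top, so that the fingers clear the pocket walls. Absent in some starts.
- desk_bell: Chrome call bell, 70 diameter, 44 high: a bystander, leave it alone.
- ribbon_spool: Spool of brown ribbon, 60 diameter, 28 high: a bystander, leave it alone.
- card_stack: Stack of visiting cards, 55 x 85 x 14: a bystander, leave it alone.

How it is judged:
By the outcome, as a careful person would: the job done as asked, in the order asked, and still so for the second after the job is handed in, with the robot touching nothing.
Of coin_cup_1, coin_cup_2, coin_cup_3, coin_cup_4 only 2 to 4 are there at a start; the rules pass over those that are not, and their reading is None.
At some moment in a run one of coin_cup_1, coin_cup_2, coin_cup_3, coin_cup_4 may be knocked a few centimetres aside while the robot is not near it.
It also fails if it takes over 210 s, if anything falls off the work surface, if the arm or the gripper's body presses on something with over 40 N, if the wrist force passes 120 N, or if a joint passes its speed limit or range.

## Working session

There is one attempt and no reset: what is moved stays moved. The work goes in short steps, each a Python script; the robot and the scene stay as the last script left them, time stands still between calls to the robot, and variables do not carry over. Pictures are saved under pics/ and viewed, about 12 in all and at most 16, crops included, and the job is handed in when it is done.

```bash
ls; mkdir -p pics; cat > h.py <<'E'
import numpy as np, cv2
from bench import bot, ik, eyes, job
def shot(name, fn=None):
    im=eyes.get_image(name)
    if fn: cv2.imwrite('pics/'+fn, im['color'][:,:,::-1])
    return im
def cloud(im):
    K=np.array(im['camera_matrix']);R=cv2.Rodrigues(np.array(im['rvec'],float))[0];t=np.array(im['tvec'],float).ravel()
    v,u=np.mgrid[0:480,0:640];z=im['range_z'].astype(float)
    P=np.stack([(u-K[0,2])/K[0,0]*z,(v-K[1,2])/K[1,1]*z,z],-1)
    W=(P-t)@R
    W[z<=0]=np.nan
    return W
def ray(im,u,v,h):
    K=np.array(im['camera_matrix']);R=cv2.Rodrigues(np.array(im['rvec'],float))[0];t=np.array(im['tvec'],float).ravel()
    c=-R.T@t; d=R.T@np.linalg.inv(K)@np.array([u,v,1.])
    return c+d*(h-c[2])/d[2]
E
python3 - <<'E'
from h import *
for n in ['scene','top']:
    im=shot(n,n+'0.png'); np.savez(n+'0.npz',**{k:np.array(v) for k,v in im.items()})
    R=cv2.Rodrigues(np.array(im['rvec'],float))[0]; print(n,-R.T@np.array(im['tvec']).ravel(),R[2])
o=bot.observe(); print({k:np.round(v,3) for k,v in o.items()}, bot.tcp_to_grasp)
E
```

```text
pics
scene [-279.51781107 -703.99034873  822.32144214] [ 0.67568911  0.45374882 -0.5809959 ]
top [ 231.08938156 -112.87055759 1600.72448807] [ 0.21578328  0.00701983 -0.97641605]
{'t': np.float64(0.1), 'joint_pos': array([ 0.916,  0.159,  1.598,  0.   ,  1.386, -0.21 ]), 'joint_vel': array([ 0.001, -0.002, -0.002, -0.   , -0.001,  0.001]), 'effort': array([-1.0000e-03, -3.9699e+01, -3.3234e+01, -0.0000e+00,  4.0000e-03,
       -0.0000e+00]), 'eef_pos': array([247.06 , 518.611, 230.391]), 'ee_rot': array([-3.14 , -0.   ,  2.697]), 'wrist_force': array([ 0.293, -0.033, -0.982]), 'moment': array([-0.009, -0.046,  0.019]), 'grip_width': np.float64(85.593)} 18.700000000000003
```

View pics/top0.png

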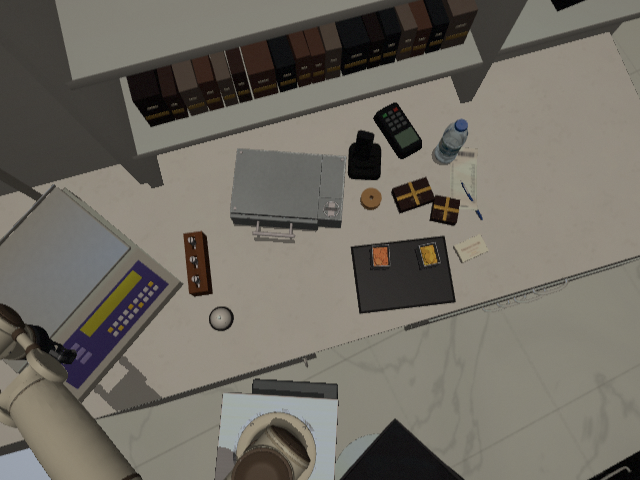

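View pics/scene0.png

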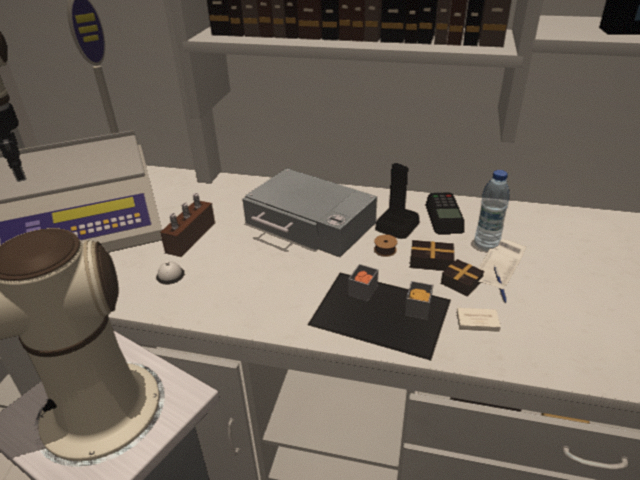

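Top view: key block (197,263), case top (287,186) with lock bay (331,208), mat (402,274), two cups (381,256) and (429,254), bell (221,318), ribbon (371,198), cards (470,248). Next I turn these into positions.

```bash
python3 - <<'E'
from h import *
im=dict(np.load('top0.npz')); W=cloud(im); rgb=im['color'].astype(int)
def rect(m,box,name,h):
    u0,v0,u1,v1=box; mm=np.zeros(m.shape,np.uint8); mm[v0:v1,u0:u1]=m[v0:v1,u0:u1]
    c,_=cv2.findContours(mm,0,1); 
    if not c: print(name,'none');return
    c=max(c,key=cv2.contourArea)
    P=np.array([ray(im,u,v,h)[:2] for u,v in c[:,0,:]],np.float32)
    r=cv2.minAreaRect(P); print(name,np.round(r[0],1),np.round(r[1],1),round(r[2],2), 'medz',np.nanmedian(W[...,2][mm>0]).round(1))
z=W[...,2]
rect(abs(z-88)<8,(220,140,350,235),'case',88)
rect(abs(z-68)<8,(175,225,220,300),'block',68)
dark=rgb.sum(-1)<170
rect(dark,(340,230,465,320),'mat',3)
rect(abs(z-55)<16,(365,240,396,272),'cupA',55)
rect(abs(z-55)<16,(414,238,446,272),'cupB',55)
rect((z>10)&(z<60),(205,300,240,335),'bell',30)
rect((z>10)&(z<60),(358,185,383,211),'spool',28)
rect((z>6)&(z<30),(452,232,490,266),'cards',14)
k=(z>85)&(z<125)
n,l,s,c=cv2.connectedComponentsWithStats(k[225:300,175:220].astype(np.uint8))
for i in range(1,n): print('key',s[i],ray(im,c[i][0]+175,c[i][1]+225,100).round(1),z[225:300,175:220][l==i].max())
for u,v in [(331,207),(275,232),(300,100),(140,150),(470,100),(300,130)]: print(u,v,W[v,u].round(0))
sc=dict(np.load('scene0.npz'));Ws=cloud(sc)
for u,v in [(350,47),(300,43),(400,50),(200,45),(190,180),(505,120)]: print('s',u,v,Ws[v,u].round(0))
cv2.imwrite('pics/c1.png',np.hstack([cv2.resize(im['color'][190:250,225:355,::-1],None,fx=5,fy=5,interpolation=2)]))
E
```

```text
case [722.4  12.8] [311.8 206.9] 89.09 medz 88.9
block [496.7 253.2] [171.1  55.2] 11.5 medz 68.8
mat [ 506.5 -326.1] [193.9 275.5] 10.2 medz 4.5
cupA [ 546.  -256.9] [65.5 51.7] 5.98 medz 46.1
cupB [ 558.1 -391.9] [64.4 54. ] 14.8 medz 46.1
bell [346.8 177.4] [58.2 55.3] 5.46 medz 28.3
spool [ 722.2 -224.6] [58.8 62.4] 65.82 medz 29.3
cards [ 595.4 -520. ] [ 65.2 102.2] 27.2 medz 14.6
key [13 12  7  7 40] [548.9 264.5 100. ] 117.46167037555776
key [15 31  7  7 40] [496.3 253.2 100. ] 117.4017188640245
key [16 51  8  7 41] [443.  242.5 100. ] 118.52488663442236
331 207 [ 667. -111.   94.]
275 232 [593.  41.  66.]
300 100 [787. -32. 487.]
140 150 [653. 295. 487.]
470 100 [ 916. -448.  282.]
300 130 [933.  -3.  -3.]
s 350 47 [784. -78. 481.]
s 300 43 [753.  40. 482.]
s 400 50 [ 820. -187.  480.]
s 200 45 [654. 270. 471.]
s 190 180 [728. 488.  -2.]
s 505 120 [ 901. -425.  334.]
```

View pics/c1.png

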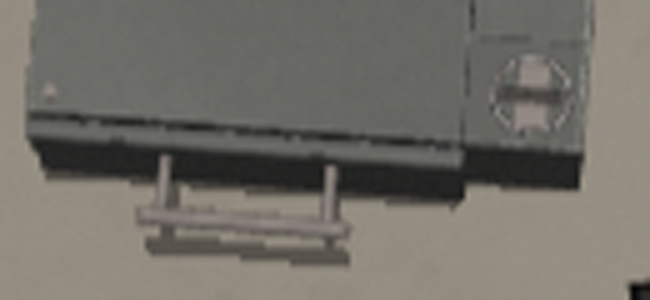

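```bash
cat >> h.py <<'E'
D=np.pi/180
def go(x,y,z,yaw): bot.movep([x,y,z],[np.pi,0,yaw])
def lin(x,y,z,feed=150,yaw=None): bot.servo_line([x,y,z],feed=feed,ori=None if yaw is None else [np.pi,0,yaw])
def st():
    o=bot.observe(); print('t%.1f'%o['t'],'eef',np.round(o['eef_pos'],1),'rot',np.round(o['ee_rot'],3),'F',np.round(o['wrist_force'],1),'M',np.round(o['moment'],2),'g%.1f'%o['grip_width'],'j6 %.2f'%o['joint_pos'][5]); return o
def save(im,f): np.savez(f,**{k:np.array(v) for k,v in im.items()})
E
python3 - <<'E'
from h import *
im=dict(np.load('top0.npz')); W=cloud(im)
d=np.hypot(W[...,0]-667,W[...,1]+112)
for r in (70,100,130,160): print(r,np.nanmax(W[...,2][d<r]))
d=np.hypot(W[...,0]-497,W[...,1]-253); print('block',[np.nanmax(W[...,2][d<r]) for r in (80,130,180)])
lin(247,519,300); go(470,247,330,191.6*D); st(); save(shot('wrist','w1.png'),'w1.npz')
go(630,-105,330,89*D); st(); save(shot('wrist','w2.png'),'w2.npz')
cv2.imwrite('pics/w12.png',np.vstack([cv2.resize(cv2.imread('pics/w%d.png'%i),(400,300)) for i in(1,2)]))
E
```

```text
70 102.37240166335962
100 102.37240166335962
130 803.1425870171189
160 803.8658215342676
block [np.float64(118.52488663442236), np.float64(118.52488663442236), np.float64(994.2445582703765)]
t2.0 eef [469.5 247.5 329.4] rot [ 3.141e+00 -1.000e-03 -2.939e+00] F [-0.6  0.2 -0.1] M [0.05 0.02 0.01] g85.4 j6 -1.52
t3.5 eef [ 630.1 -103.7  330.1] rot [ 3.141 -0.     1.556] F [ 0.   0.4 -0.2] M [ 0.03 -0.05 -0.  ] g85.3 j6 -0.34
```

View pics/w12.png

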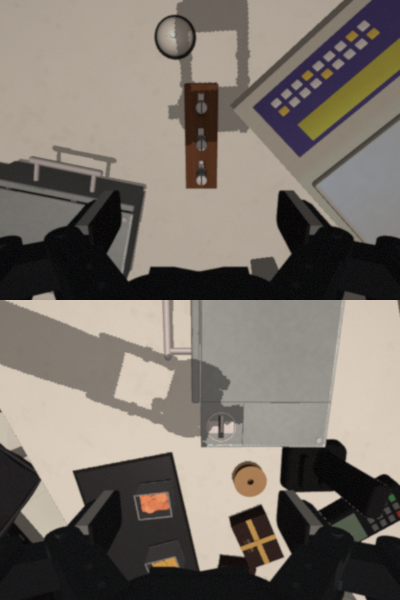

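Wrist views (half size): keys at about (201,105), (201,143), (201,180) with block 186–217 × 84–188; the keyhole's dark slot at (221,127) in the second view, case edge at left x≈193–201 and end edge at row 146. Measuring exactly.

```bash
python3 - <<'E'
from h import *
im=dict(np.load('w1.npz')); W=cloud(im); z=W[...,2]
reg=np.zeros((480,640),bool); reg[120:310,285:360]=1
k=((z>95)&reg).astype(np.uint8)
n,l,s,c=cv2.connectedComponentsWithStats(k)
for i in range(1,n):
    if s[i][4]<30: continue
    top=(l==i)&(z>np.nanmax(z[l==i])-3.5); v,u=np.nonzero(top)
    (cu,cv_),r=cv2.minEnclosingCircle(np.stack([u,v],1).astype(np.float32))
    h=np.nanmedian(z[top]); print('key',s[i],h.round(1),ray(im,cu,cv_,108).round(1),np.nanmean(W[top],0).round(1))
b=((abs(z-68)<5)&reg).astype(np.uint8); c,_=cv2.findContours(b,0,1);c=max(c,key=cv2.contourArea)
P=np.array([ray(im,u,v,68)[:2] for u,v in c[:,0,:]],np.float32); print('block',cv2.minAreaRect(P),np.nanmedian(z[b>0]))
im=dict(np.load('w2.npz')); W=cloud(im); z=W[...,2]
b=((abs(z-88)<4)).astype(np.uint8); c,_=cv2.findContours(b,0,1);c=max(c,key=cv2.contourArea)
P=np.array([ray(im,u,v,88)[:2] for u,v in c[:,0,:]],np.float32); print('case',cv2.minAreaRect(P),np.nanmedian(z[b>0]))
# end edge (-y) points: fit line
uv=c[:,0,:]; 
for nm,m in [('end',(uv[:,1]>225)&(uv[:,0]>345)&(uv[:,0]<510)),]:
    vx,vy,x0,y0=cv2.fitLine(P[m],2,0,.01,.01).ravel(); print(nm,m.sum(),np.degrees(np.arctan2(vy,vx)),x0,y0)
g=im['color'].astype(int).sum(-1); 
cv2.imwrite('pics/c2.png',np.hstack([cv2.resize(im['color'][170:240,310:420,::-1],None,fx=4,fy=4,interpolation=2),cv2.resize(dict(np.load('w1.npz'))['color'][120:300,290:355,::-1][:140],(260,280*2),interpolation=2)[:280]]))
E
```

```text
key [313 161  19  20 280] 108.0 [442.4 246.3 108. ] [442.4 246.3 108. ]
key [314 220  18  21 288] 107.9 [495.2 257.3 108. ] [495.2 257.4 107.9]
key [314 275  18  21 276] 108.0 [547.7 268.4 108. ] [548.1 268.4 107.9]
block ((495.46044921875, 257.4783935546875), (169.6437225341797, 51.97157287597656), 11.812657356262207) 67.92436376480148
case ((729.302734375, -39.76390075683594), (199.46377563476562, 189.3795623779297), 89.10519409179688) 87.86752953487199
end 164 -0.8948097 733.8462 -139.57892
```

View pics/c2.png

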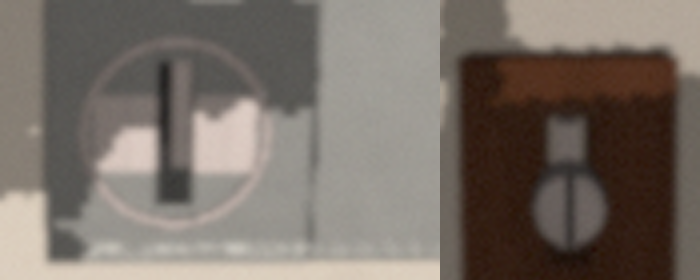

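Keyhole: crop slot centre (174,132) → pixel (353.7,203.1). The key top shows the line along the bit. I'll measure the middle key again from a yaw of 89° to catch a camera-mount bias, then pick.

```bash
python3 - <<'E'
from h import *
print('hole',ray(dict(np.load('w2.npz')),353.7,203.1,88))
go(495,284,330,89*D); st(); im=shot('wrist','w3.png'); W=cloud(im); z=W[...,2]
d=np.hypot(W[...,0]-495,W[...,1]-257)<22
m=d&(z>104.5); v,u=np.nonzero(m); (a,b),r=cv2.minEnclosingCircle(np.stack([u,v],1).astype(np.float32))
print(m.sum(),ray(im,a,b,108),r, 'nominal tcp used')
E
```

```text
hole [ 663.39950764 -108.65357071   88.        ]
t5.1 eef [495.6 283.2 329.9] rot [3.141 0.    1.552] F [-0.5 -0.9 -0.1] M [-0.   -0.01  0.04] g85.3 j6 0.33
224 [496.19964513 257.62789546 108.        ] 8.383828163146973 nominal tcp used
```

```bash
cat >> h.py <<'E'
HOLE=np.array([663.0,-109.2]); KEYS=[np.array([443.0,246.1]),np.array([495.8,257.1]),np.array([548.5,268.2])]
PY=191.8*D; LY=89.1*D
def F(): 
    o=bot.observe(); return np.array(o['wrist_force']),np.array(o['moment'])
def insert(xy,z_tip,z_end,yaw,lim=8):
    """lower held key; z_tip = TCP z when the tip meets the top; small spiral if blocked"""
    offs=[(0,0)]+[(r*np.cos(a),r*np.sin(a)) for r in (1.2,2.2) for a in np.arange(0,6.2,np.pi/3)]
    f0=F()[0]
    for dx,dy in offs:
        x,y=xy[0]+dx,xy[1]+dy
        lin(x,y,z_tip+4,80,yaw); f0=F()[0]; ok=True
        for z in np.arange(z_tip-2,z_end-.1,-4).tolist()+[z_end]:
            lin(x,y,z,60); f=F()[0]-f0
            if f[2]>lim and z>z_end+2: ok=False; print('blocked',dx,dy,z,f.round(1)); break
            if np.hypot(f[0],f[1])>12: print('side',z,f.round(1))
        if ok: print('in at',x,y); st(); return np.array([x,y])
    return None
def pick(i):
    x,y=KEYS[i]; bot.open_jaws(); go(x,y,200,PY); lin(x,y,73,120); bot.close_gripper(); bot.wait(.2); st()
    lin(x,y,205,150)
def turn(xy,z,lim=0.2):
    m0=F()[1]
    for a in np.arange(.1,1.651,.1).tolist():
        a=min(a,1.62); bot.movep([xy[0],xy[1],z],[np.pi,0,LY-a]); m=F()[1]-m0; print('%.2f:%.2f'%(a,m[2]),end=' ')
        if abs(m[2])>lim: break
    print(); return a
E
python3 - <<'E'
from h import *
go(443,246.1,220,PY)
pick(0); go(HOLE[0],HOLE[1],205,LY); st()
p=insert(HOLE,155,93.5,LY); print(p)
E
```

```text
t9.3 eef [443.1 246.1  73.2] rot [-3.142  0.    -2.936] F [-0.1  0.5  4.1] M [-0.13  0.16  0.  ] g14.7 j6 -1.51
t11.9 eef [ 662.9 -108.   204.8] rot [-3.141e+00 -1.000e-03  1.557e+00] F [-0.9  0.1 -1.7] M [ 0.02  0.01 -0.02] g14.3 j6 -0.33
in at 663.0 -109.2
t16.6 eef [ 663.  -109.2   93.4] rot [-3.141 -0.     1.555] F [ 0.1 -0.3 -0.4] M [ 0.    0.03 -0.05] g14.6 j6 -0.33
[ 663.  -109.2]
```

```bash
python3 - <<'E'
from h import *
a=turn(HOLE,93.0); st(); print(a)
E
```

```text
0.10:0.02 0.20:0.04 0.30:0.03 0.40:0.05 0.50:0.05 0.60:0.01 0.70:0.09 0.80:0.06 0.90:0.05 1.00:0.01 1.10:0.01 1.20:0.03 1.30:0.03 1.40:0.06 1.50:0.04 1.60:-0.02 
t20.6 eef [ 663.2 -109.2   93.3] rot [-3.142 -0.    -0.04 ] F [-2.4  0.3  5.1] M [ 0.14  0.22 -0.07] g14.4 j6 1.27
1.6
```

```bash
python3 - <<'E'
from h import *
m0=F()[1]
for a in (1.65,1.7,1.75,1.8):
    go(HOLE[0],HOLE[1],93,LY-a); m=F()[1]; print(a,m.round(2))
    if abs(m[2]-m0[2])>.22: break
st(); bot.open_jaws(); st(); lin(HOLE[0],HOLE[1],220); 
go(HOLE[0],HOLE[1]-20,330,LY); im=shot('wrist','w4.png'); save(im,'w4.npz'); st()
K=np.array(im['camera_matrix']);R=cv2.Rodrigues(np.array(im['rvec'],float))[0]
p=K@(R@np.array([*HOLE,128.])+np.array(im['tvec']).ravel()); u,v=(p[:2]/p[2]).astype(int); print(u,v)
cv2.imwrite('pics/c4.png',np.hstack([cv2.resize(im['color'][v-40:v+40,u-40:u+40,::-1],(480,480),interpolation=2),cv2.resize(im['color'][::-1][::-1,:,::-1],(320,240)).repeat(2,0)]))
E
```

```text
1.65 [0.13 0.19 0.02]
1.7 [0.16 0.21 0.09]
1.75 [0.12 0.24 0.27]
t21.3 eef [ 663.2 -109.2   93.3] rot [ 3.141e+00 -1.000e-03 -1.890e-01] F [-1.6 -0.4  5.4] M [0.12 0.24 0.27] g14.3 j6 1.42
t22.0 eef [ 663.  -109.2   93. ] rot [-3.142 -0.    -0.195] F [ 0.3 -0.1 -0.3] M [ 0.01 -0.01  0.01] g85.3 j6 1.42
t24.6 eef [ 662.8 -129.1  329.3] rot [-3.141 -0.     1.555] F [ 1.1  0.7 -0.4] M [ 0.04 -0.04  0.01] g85.4 j6 -0.35
317 183
```

View pics/c4.png

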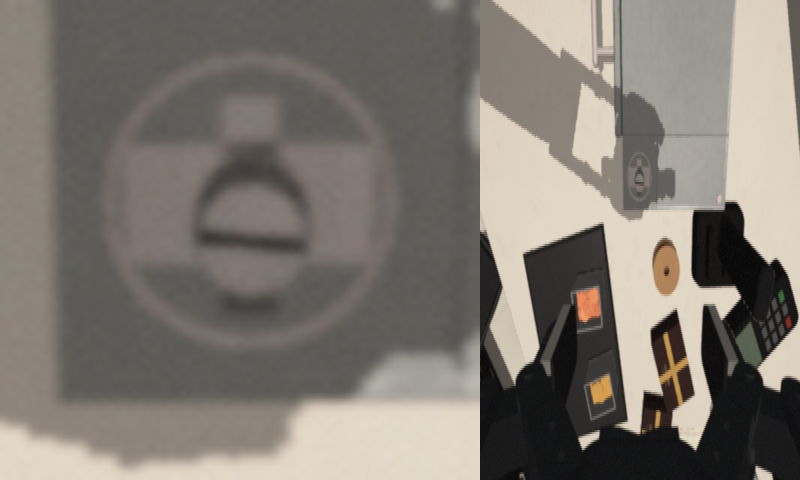

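Key line reads ≈95° from its start – lock turned. Now measure the handle.

```bash
python3 - <<'E'
from h import *
go(600,60,300,89.1*D); bot.wait(.3); im=shot('wrist','w5.png'); save(im,'w5.npz'); W=cloud(im); z=W[...,2]
m=(z>56)&(z<75)&(abs(W[...,0]-600)<45)&(abs(W[...,1]-45)<90)
c,_=cv2.findContours(m.astype(np.uint8),0,1); c=max(c,key=cv2.contourArea)
Q=W[m]; print(m.sum(), np.nanpercentile(Q,[2,50,98],axis=0).round(1))
for y in range(-15,110,10):
    q=Q[abs(Q[:,1]-y)<5]; print(y,len(q),np.percentile(q[:,0],[3,50,97]).round(1) if len(q) else '', np.max(q[:,2]).round(1) if len(q) else '')
m=(z>82)&(z<92)
for y in range(-40,100,20):
    q=W[m&(abs(W[...,1]-y)<3)]; print(y,np.nanmin(q[:,0]).round(1) if len(q) else '')
E
```

```text
2266 [[581.9  -9.   59.7]
 [589.9  55.1  68. ]
 [622.9 108.5  71.8]]
-15 12 [598.8 621.  621.1] 74.5
-5 139 [581.5 588.2 621.2] 72.0
5 339 [582.6 599.6 621.1] 70.6
15 126 [581.9 586.9 621.5] 70.6
25 137 [581.3 587.1 621.6] 71.5
35 133 [581.6 587.3 621.8] 71.1
45 145 [581.9 587.6 622. ] 74.9
55 143 [582.2 587.9 622.1] 73.5
65 143 [582.6 588.1 622.3] 71.3
75 143 [582.9 588.3 622.5] 71.2
85 160 [582.2 588.5 622.6] 70.9
95 444 [583.4 601.2 621.6] 72.0
105 137 [582.8 589.  622.9] 74.8
-40 621.1
-20 621.3
0 621.3
20 622.2
40 622.3
60 622.3
80 622.4
```

View pics/w5.png

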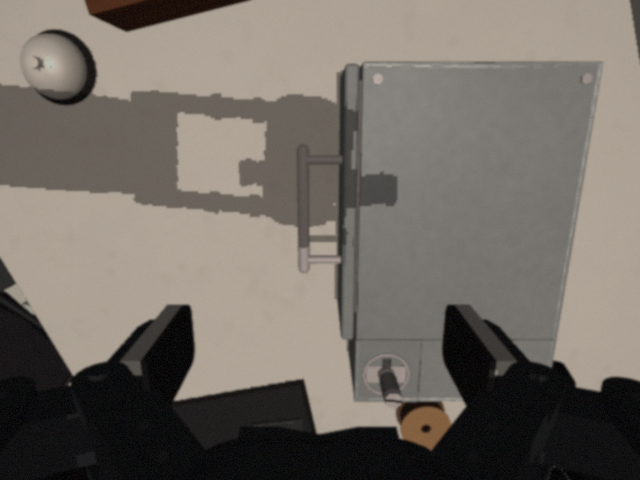

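Bar at px x≈304 between posts at rows 160 and 260: world x 587.5, y 50; drawer front face at x≈622. The jaws can't open around the bar (30 gap), so I hook it with shut fingers, 22 mm wide.

```bash
python3 - <<'E'
from h import *
Y=179.1*D
bot.close_gripper(); go(607,50,140,Y); lin(607,50,60,80); st(); lin(607,50,42,40); o=st(); f0=F()[0]
for d in list(range(5,175,15))+list(range(175,200,3)):
    lin(607-d,50+d*.0156,42,70); f=F()[0]-f0; print(d,f.round(1),end=';')
    if abs(f[0])>14: break
print(); st()
E
```

```text
t29.1 eef [607.6  49.9  60.7] rot [-3.141e+00  1.000e-03  3.126e+00] F [-0.1  0.6 -0.9] M [ 0.05 -0.   -0.02] g-0.2 j6 -1.67
t29.7 eef [606.9  50.   41.8] rot [ 3.142 -0.     3.126] F [-0.3  0.4  0.7] M [0.03 0.01 0.  ] g0.2 j6 -1.67
5 [-0.9 -0.5 -0.8];20 [ 1.4 -1.  -1.2];35 [ 0.5  0.4 -0.3];50 [ 0.3 -0.1 -0.6];65 [-0.  -0.6 -1. ];80 [ 1.3 -0.6 -0.9];95 [ 0.2  0.2 -1.4];110 [-0.  -0.5 -0.3];125 [ 0.5 -0.3 -0.2];140 [ 0.1 -0.2 -0.4];155 [ 1.3 -0.3  0.2];170 [ 0.1  0.1 -0.4];175 [ 0.1 -0.3 -1.5];178 [ 0.6 -1.1 -0.9];181 [ 0.8 -1.1 -1.1];184 [ 1.7 -0.7  0.1];187 [12.1  1.4 -8.2];190 [ 19.2   0.4 -14.4];
t35.5 eef [422.9  52.5  43.6] rot [-3.141  0.015  3.124] F [ 18.9   0.8 -13.6] M [ 0.22 -3.01 -0.03] g0.0 j6 -1.72
```

```bash
python3 - <<'E'
from h import *
lin(432,52.5,42,60); lin(432,52.5,150,120); bot.open_jaws()
go(520,60,330,89.1*D); bot.wait(.2); im=shot('wrist','w6.png'); save(im,'w6.npz'); W=cloud(im); z=W[...,2]
print('zpost')
m=(z>70)&(z<84)&(abs(W[...,0]-538)<60)&(abs(W[...,1]-50)<60); c,_=cv2.findContours(m.astype(np.uint8),0,1); c=max(c,key=cv2.contourArea)
h=np.nanmedian(z[m]);print('post',h,cv2.minAreaRect(np.array([ray(im,u,v,h)[:2] for u,v in c[:,0]],np.float32)))
go(510,-330,330,89.1*D); bot.wait(.2); im=shot('wrist','w7.png'); save(im,'w7.npz'); W=cloud(im); z=W[...,2]
m=((z>45)&(z<62)&(abs(W[...,0]-520)<110)&(abs(W[...,1]+326)<140)).astype(np.uint8)
c,_=cv2.findContours(m,0,1)
for q in c:
    if cv2.contourArea(q)>200: print('cup',cv2.minAreaRect(np.array([ray(im,u,v,55)[:2] for u,v in q[:,0]],np.float32)))
st()
cv2.imwrite('pics/w67.png',np.vstack([cv2.resize(cv2.imread('pics/w%d.png'%i),(400,300)) for i in(6,7)]))
E
```

```text
zpost
post 75.8785910779218 ((547.9521484375, 49.970558166503906), (29.334230422973633, 34.117576599121094), 89.10812377929688)
cup ((568.0941772460938, -364.1641845703125), (61.79600524902344, 51.74152374267578), 14.75072956085205)
cup ((547.2535400390625, -254.87535095214844), (61.91399002075195, 49.85808563232422), 5.868749141693115)
t41.1 eef [ 510.4 -329.2  330.2] rot [3.141 0.    1.556] F [-0.4 -0.4  0.7] M [-0.01  0.04  0.05] g85.7 j6 -0.76
```

View pics/w67.png

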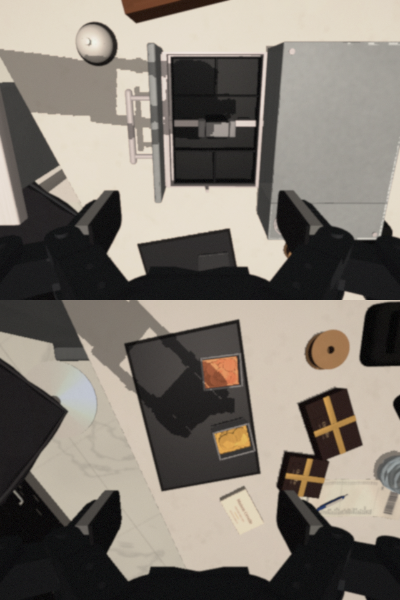

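Top half: open drawer, tray with post at (217,127). Bottom half: cups at (221,372) and (234,441); the yellow one has been knocked since the start (world 558,-392 → 568,-364), so I use the fresh poses. Diagonal pockets 4 and 1 for balance.

```bash
cat >> h.py <<'E'
TRAY=np.array([547.6,49.4]); TY=-0.9*D
def pocket(px,py): return TRAY+np.array([px*np.cos(TY)-py*np.sin(TY),px*np.sin(TY)+py*np.cos(TY)])
def cup(c,yaw,dst):
    bot.open_jaws(); go(*c,180,yaw); lin(*c,26,120); st(); bot.close_gripper(); bot.wait(.2); o=st()
    lin(*c,190,150); go(*dst,190,TY); lin(*dst,75,120); bot.wait(.2); f0=F()[0]
    for z in (60,50,45,42,40,38,37,36,35,34):
        lin(*dst,z,40); f=F()[0]-f0; print(z,f.round(1),end=';')
        if abs(f).max()>9: break
    print(); st(); return o['grip_width']
E
python3 - <<'E'
from h import *
print(pocket(36.5,-78))
cup((546.9,-255.4),5.87*D,pocket(36.5,-78))
E
```

```text
[582.87032634 -29.16369442]
t44.2 eef [ 547.6 -255.9   27. ] rot [ 3.14e+00 -1.00e-03  1.02e-01] F [-0.4 -0.  -0.1] M [-0.   -0.02  0.06] g85.6 j6 0.83
t44.8 eef [ 547.4 -255.8   26.7] rot [ 3.141e+00 -1.000e-03  1.020e-01] F [ 1.1 -1.3  5.7] M [0.12 0.04 0.06] g48.9 j6 0.83
60 [-0.5 -0.1 -0.2];50 [-0.4 -0.1 -1. ];45 [-0.6 -0.6 -0.9];42 [-0.6 -0.6 -0.2];40 [-0.9 -0.5 -0.8];38 [ 0.3 -0.7 -0.8];37 [-0.3 -0.8 -1.1];36 [0.4 0.8 3.5];35 [-1.   1.8  7.4];34 [-1.2  1.8 11.5];
t51.2 eef [585.1 -29.2  36.6] rot [ 3.141 -0.005 -0.016] F [-0.8  2.3 11.4] M [0.46 0.34 0.02] g49.2 j6 1.33
```

```bash
python3 - <<'E'
from h import *
bot.open_jaws(); p=pocket(36.5,-78); lin(*p,150,120)
im=shot('top'); W=cloud(im); z=W[...,2]
m=((z>25)&(z<70)&(abs(W[...,0]-520)<120)&(abs(W[...,1]+326)<150)).astype(np.uint8)
c,_=cv2.findContours(m,0,1)
for q in c:
    if cv2.contourArea(q)>100: print('cup',cv2.minAreaRect(np.array([ray(im,u,v,55)[:2] for u,v in q[:,0]],np.float32)))
cup((567.7,-364.7),14.75*D,pocket(-36.5,78))
E
```

```text
cup ((566.0117797851562, -366.06744384765625), (66.7901840209961, 55.34703063964844), 13.932258605957031)
t55.8 eef [ 568.4 -365.3   27.2] rot [ 3.14e+00 -1.00e-03  2.57e-01] F [ 0.6 -0.4  0.8] M [0.06 0.04 0.01] g85.0 j6 0.56
t56.4 eef [ 568.2 -365.2   26.8] rot [ 3.14e+00 -1.00e-03  2.57e-01] F [-0.5 -0.4  4.8] M [ 0.05 -0.01 -0.  ] g48.9 j6 0.56
60 [ 0.1  0.5 -1.1];50 [-0.2 -0.3 -0.5];45 [0.1 0.4 0.2];42 [0.6 0.2 0.4];40 [-0.2  0.8 -0.4];38 [ 0.2  0.6 -0.7];37 [-0.2  1.1 -0.3];36 [-0.4 -0.   5. ];35 [-0.5  0.8 10.3];
t63.5 eef [514.1 128.   36.7] rot [ 3.142 -0.004 -0.016] F [-0.7  0.7  9.2] M [-0.15  0.28  0.01] g49.2 j6 1.60
```

```bash
python3 - <<'E'
from h import *
bot.open_jaws(); p=pocket(-36.5,78); lin(*p,170,120)
go(530,40,330,89.1*D); bot.wait(.2); im=shot('wrist','w8.png'); save(im,'w8.npz'); W=cloud(im); z=W[...,2]
m=((z>56)&(z<84)&(abs(W[...,0]-547)<74)&(abs(W[...,1]-50)<110)).astype(np.uint8); c,_=cv2.findContours(m,0,1)
for q in c:
    if cv2.contourArea(q)>100:
        mm=np.zeros(m.shape,np.uint8);cv2.drawContours(mm,[q],-1,1,-1);h=np.nanmedian(z[(mm>0)&(m>0)]);print(h.round(1),cv2.minAreaRect(np.array([ray(im,u,v,h)[:2] for u,v in q[:,0]],np.float32)))
im=dict(np.load('w7.npz'));W=cloud(im)
m=((im['color'].astype(int).max(-1)<75)&(abs(W[...,2]-3)<8)|((W[...,2]>20)&(W[...,2]<60)))&(abs(W[...,0]-507)<140)&(abs(W[...,1]+326)<170)
m=cv2.morphologyEx(m.astype(np.uint8),2,np.ones((5,5)));c,_=cv2.findContours(m,0,1);q=max(c,key=cv2.contourArea)
hull=cv2.convexHull(q);print('mat',cv2.minAreaRect(np.array([ray(im,u,v,3)[:2] for u,v in q[:,0]],np.float32)),cv2.contourArea(q),cv2.contourArea(hull))
E
```

```text
64.0 ((586.7680053710938, -27.134845733642578), (51.80592727661133, 62.495967864990234), 89.0958251953125)
73.6 ((527.48583984375, 50.57234191894531), (26.796714782714844, 8.665334701538086), 89.0885009765625)
76.1 ((557.35302734375, 50.88119125366211), (31.369483947753906, 45.48725128173828), 89.09193420410156)
64.5 ((514.3414916992188, 128.5063018798828), (48.383705139160156, 61.80702590942383), 89.08375549316406)
mat ((506.4068908691406, -323.17620849609375), (193.7026824951172, 273.3533935546875), 10.12549877166748) 37647.5 42419.5
```

View pics/w8.png

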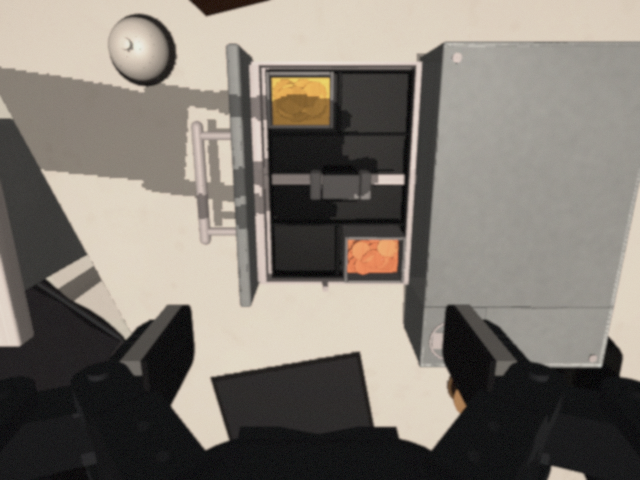

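Both cups seated (tops at z≈64); tray post now around px (340,182), the tray having shifted 3 mm in its play. Pinch now.

```bash
python3 - <<'E'
from h import *
W=cloud(dict(np.load('w8.npz')))
print('rod z',W[180,300].round(0),W[180,388].round(0),W[180,330].round(0))
x,y=551.0,50.2; Y=89.1*D
go(x,y,150,Y); lin(x,y,60,100); st(); lin(x,y,40.5,50); bot.wait(.2); st(); bot.close_gripper(); bot.wait(.4); st()
E
```

```text
rod z [510.  49.  21.] [605.  47.  22.] [541.  56.  77.]
t68.8 eef [551.7  50.1  60.8] rot [3.14  0.    1.555] F [-1.1 -0.2 -0.1] M [-0.   -0.02 -0.02] g85.0 j6 -0.11
t69.5 eef [551.3  50.2  40.8] rot [3.141 0.    1.555] F [-0.3  0.2  0.2] M [-0.03 -0.02  0.02] g85.5 j6 -0.11
t70.5 eef [553.6  50.1  43.2] rot [3.136 0.    1.555] F [ 0.4  1.1 10.7] M [ 0.15  0.26 -0.01] g33.3 j6 -0.11
```

```bash
python3 - <<'E'
from h import *
x,y=551.0,50.2
for z in (42,44,46,48,51,55,60,66):
    lin(x,y,z,25); f=F(); print(z,f[0].round(1),f[1].round(2),bot.observe()['eef_pos'].round(1))
    if f[0][2]<-18: break
st(); save(shot('scene','s9.png'),'s9.npz')
a=cv2.imread('pics/s9.png')[130:330,180:460]; cv2.imwrite('pics/s9c.png',cv2.resize(a,None,fx=2.5,fy=2.5))
E
```

```text
42 [-0.   0.8  7. ] [ 0.05  0.13 -0.04] [552.1  50.1  43.2]
44 [-1.7 -0.2 -0.2] [-0.05 -0.07  0.04] [550.1  50.3  43.3]
46 [ 1.1 -0.5 -7.2] [-0.01  0.   -0.02] [550.1  50.3  45.2]
48 [-0.3 -0.2 -5.9] [ 0.   -0.05 -0.05] [551.   50.2  48. ]
51 [-0.4 -0.4 -5.9] [ 0.02 -0.03 -0.02] [551.3  50.2  51.3]
55 [-0.2 -0.8 -4.9] [-0.04 -0.02 -0.01] [551.3  50.1  55.3]
60 [-0.3 -0.5 -6.2] [-0.02 -0.05 -0.03] [551.3  50.2  60.3]
66 [-0.   0.3 -6.7] [-0.02 -0.01  0.05] [551.2  50.2  66.3]
t72.8 eef [551.2  50.2  66.3] rot [3.141 0.    1.555] F [-0.   0.3 -6.7] M [-0.02 -0.01  0.05] g33.4 j6 -0.11
```

View pics/s9c.png

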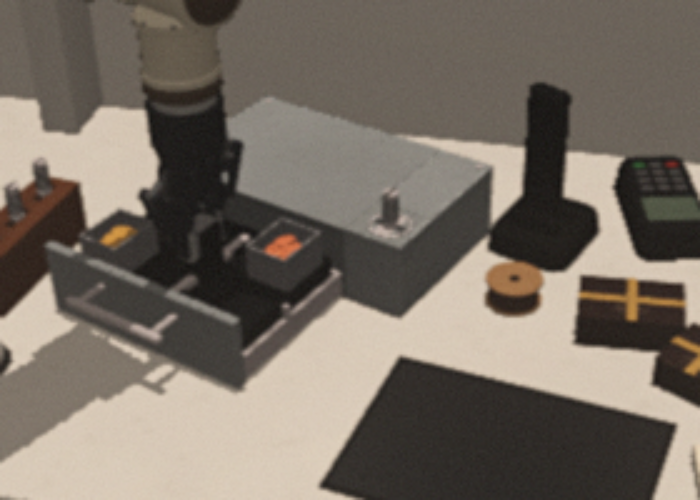

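Tray free, level, 6.2 N hanging as expected. Carry it over.

```bash
python3 - <<'E'
from h import *
MY=10.13*D; yw=89.1*D+MY-TY; mx,my=506.2,-324.0
lin(551,50.2,205,100); lin(540,-80,205,130,yw); lin(mx,my,205,130); bot.wait(.3); st()
lin(mx,my,60,100); bot.wait(.2); f0=F()[0]
for z in (50,45,42,40,39,38,37,36,35):
    lin(mx,my,z,30); f=F()[0]-f0; print(z,f.round(1),end=';')
    if f[2]>6.5: break
print(); st(); bot.open_jaws(); bot.wait(.3); st(); lin(mx,my,200,100)
go(mx-60,my+100,330,0.5); bot.wait(.2)
im=shot('top','t10.png'); save(im,'t10.npz')
E
```

```text
t77.9 eef [ 506.3 -323.8  205. ] rot [ 3.142 -0.     1.748] F [ 0.1  0.7 -5.8] M [-0.    0.02 -0.04] g33.3 j6 -0.95
50 [-1.2 -0.5 -0. ];45 [-0.6  0.9  0.8];42 [-0.6  1.4  0.4];40 [0.2 0.1 0.3];39 [-0.9  0.9 -0.1];38 [-0.4  0.4 -0. ];37 [-0.5  0.1  0.7];36 [-0.6  0.3  2.5];35 [-5.7  4.5 12.5];
t82.2 eef [ 506.4 -324.2   36.3] rot [3.142 0.    1.748] F [-4.9  4.1  6.1] M [ 0.5   0.56 -0.09] g33.7 j6 -0.95
t83.1 eef [ 506.2 -324.    35. ] rot [3.142 0.    1.748] F [ 0.2  1.1 -1.2] M [ 0.02 -0.01  0.  ] g85.5 j6 -0.95
```

```bash
python3 - <<'E'
from h import *
go(515,-320,340,89.1*D); bot.wait(.2); im=shot('wrist','w10.png'); save(im,'w10.npz'); W=cloud(im); z=W[...,2]
R=lambda q,h:cv2.minAreaRect(np.array([ray(im,u,v,h)[:2] for u,v in q[:,0]],np.float32))
m=((z>18)&(z<90)&(abs(W[...,0]-506)<120)&(abs(W[...,1]+324)<150)).astype(np.uint8)
m2=m*((z<32)); 
for lo,hi in((20,90),(50,63)):
    mm=((z>lo)&(z<hi)&(m>0)).astype(np.uint8); c,_=cv2.findContours(mm,0,1)
    for q in c:
        if cv2.contourArea(q)>250: print(lo,R(q,25 if lo==20 else 55))
mm=((im['color'].astype(int).max(-1)<75)&(abs(z-3)<7)|(m>0))&(abs(W[...,0]-506)<130)&(abs(W[...,1]+324)<170)
mm=cv2.morphologyEx(mm.astype(np.uint8),2,np.ones((5,5)));c,_=cv2.findContours(mm,0,1);print('mat',R(max(c,key=cv2.contourArea),3))
st()
E
```

```text
20 ((506.26055908203125, -328.04278564453125), (150.1984100341797, 225.6646270751953), 10.081392288208008)
50 ((556.843017578125, -394.61871337890625), (62.185333251953125, 52.454925537109375), 10.202302932739258)
50 ((455.330322265625, -254.188232421875), (62.88444519042969, 50.021114349365234), 10.100069999694824)
mat ((506.4278564453125, -322.974853515625), (193.36358642578125, 273.2650146484375), 10.245322227478027)
t87.6 eef [ 514.9 -319.7  340.2] rot [3.141 0.    1.555] F [-0.  -0.6  0.3] M [ 0.   -0.05  0.  ] g85.4 j6 -0.74
```

View pics/w10.png

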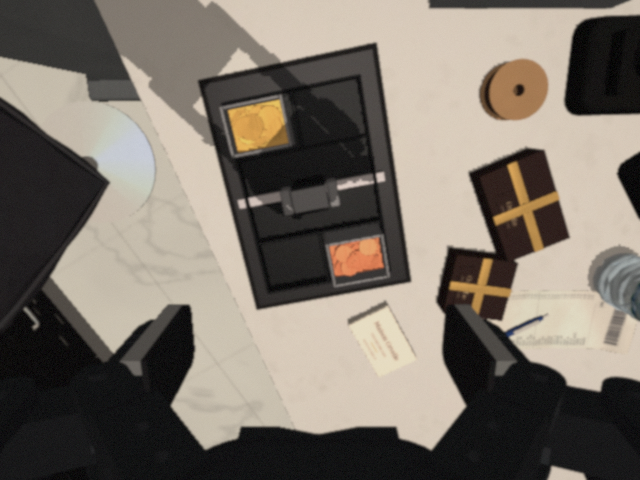

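Tray centre is within ~1.5 mm of the mat's, same yaw, both cups upright. Now shut the drawer by pushing on the bar.

```bash
python3 - <<'E'
from h import *
Y=179.1*D
bot.close_gripper(); go(375,53,200,Y); lin(375,53,50,120); st(); f0=F()[0]
for x in list(range(390,565,15))+list(range(565,600,3)):
    lin(x,53-(x-375)*.0156,50,70); f=F()[0]-f0; print(x,f.round(1)[0],end=';')
    if abs(f[0])>15: break
print(); st(); lin(550,50.3,50,60); lin(540,50.3,200,120); go(400,150,300,Y); st()
im=shot('top','t11.png'); W=cloud(im); z=W[...,2]; save(im,'t11.npz')
sc=shot('scene','s11.png')
o=dict(np.load('top0.npz'));W0=cloud(o)
def reg(W,box,lo,hi):
    u0,v0,u1,v1=box;s=W[v0:v1,u0:u1];k=(s[...,2]>lo)&(s[...,2]<hi);return k.sum(),s[k].mean(0).round(1)
for n,b,lo,hi in [('bell',(205,300,240,335),10,60),('spool',(358,185,383,211),10,60),('cards',(452,232,490,266),6,30),('bar',(225,215,320,260),50,75)]: print(n,reg(W0,b,lo,hi),reg(W,b,lo,hi))
E
```

```text
t91.3 eef [375.6  52.9  50.6] rot [-3.141e+00  1.000e-03  3.126e+00] F [0.1 0.5 0.3] M [-0.03  0.02  0.03] g-0.4 j6 -1.74
390 -0.4;405 -0.5;420 0.1;435 0.2;450 0.1;465 0.5;480 0.3;495 -0.4;510 -0.6;525 -0.3;540 0.3;555 -0.0;565 -0.5;568 -0.5;571 -4.4;574 -16.3;
t96.8 eef [570.3  50.1  49.6] rot [-3.141 -0.009  3.127] F [-16.2  -0.5  12.9] M [-0.15  2.54 -0.02] g0.3 j6 -1.68
t99.5 eef [400.3 149.6 299.2] rot [-3.141e+00 -1.000e-03  3.126e+00] F [-0.3 -0.3  0.2] M [-0.02  0.    0.01] g-0.0 j6 -1.48
bell (np.int64(355), array([348.8, 177.1,  28. ])) (np.int64(289), array([349.6, 172.3,  28.4]))
spool (np.int64(323), array([ 722.4, -225.1,   28.8])) (np.int64(319), array([ 722.9, -225.1,   29. ]))
cards (np.int64(662), array([ 593.1, -519.4,   14.3])) (np.int64(633), array([ 592.1, -519.4,   14.7]))
bar (np.int64(401), array([606.2,  42.8,  65.9])) (np.int64(392), array([606.1,  43.7,  65.7]))
```

View pics/s11.png

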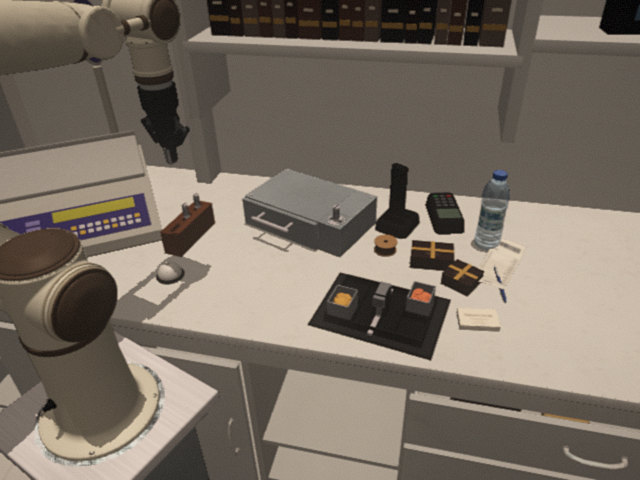

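The scene view shows the drawer shut and the key standing in the lock at (336,214). The tray with both cups is on the mat around (381,308), and two keys are in the block. The bell (170,271), ribbon and cards look unmoved.

```bash
python3 -c "
from h import *
print(job.hand_in()); print(bot.observe()['t'])"
```

```text
the job is handed in; nothing more can be done
None
the job is handed in; nothing more can be done
```

The job is done and handed in, after about 100 s of the 210 s allowed. No verdict was reported.

- **Keys and lock:** the first key I tried was the right one, so no wrong key had to go back. I turned it until it met the end stop at about 1.75 rad, play included. The line on its top then read about 95° from where it began. It stays in the lock, and the other two keys were never touched.
- **Drawer:** I hooked the handle bar with the closed fingers and pulled the drawer to its stop, about 180 mm. At the end I pushed it shut to its stop; the bar is back within 1 mm of its starting place.
- **Cups:** only two were there. The yellow one had been knocked about 3 cm, so I measured it again before gripping. They went into pockets 4 and 1, diagonally opposite for balance, and both showed as fully seated.
- **Tray:** it came free on the pinch, hung level and stands on the mat. It is about 1.5 mm from the mat's middle and in line with it, with both cups upright.

**Checks that disagreed:**
- The bell's reading in the last top view is 5 mm off in y, with fewer pixels. I put that down to the arm hiding part of it, because the scene view shows it in the same place.
- The gripper read 33 mm while pinching the handle, though the fully pressed buttons should leave 38 mm. The tray still came free.
- The ribbon and cards read within 1 mm of the start.

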